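# Scan the label of the wide ink tin

### The arm

A 7-joint arm with a two-finger parallel gripper is mounted at the origin on the work surface. World frame = base frame: x ahead of the robot, y to its left, z up, the work surface at z = 0. Lengths are in m, angles in rad, forces in N, time in s.
With the tool pointing down it reaches from about 0.35 to 0.9 m from the base axis. Payload 19.9 kg.
Tool frame: the origin (TCP) lies between the finger pads; the fingertips stand 17 mm ahead of it and the grasp point (between the pads) lies 2 mm behind it; z points along the fingers, y is the direction in which the jaws open and shut (so a half turn about z gives the same grasp; the last joint's range is limited). The gripper opens to 94 mm and grips with 3 to 60 N. Pads are 16 mm wide; open, the fingers measure 119 mm over their backs; the gripper's body (75 mm by 177 mm) begins 78 mm behind the grasp point.
Start: joints at [-1.282, 0.417, -0.01, 1.614, 0.005, 1.111, -0.053], TCP at [0.202, 0.591, 0.222] pointing down, gripper open.
Joint ranges: [-2.81, 2.81], [-0.39, 2.02], [-1.27, 1.25], [0.06, 2.57], [-1.19, 4.33], [0.19, 2], [-2.82, 2.82]. Speed limits (rad/s): [1.89, 1.89, 2.39, 2.39, 3.01, 3.01, 3.01].

### API

Orientations are given as a unit quaternion [x, y, z, w].
In Python, from bench import * gives the robot as it stands. The module is installed in compiled form; this text tells all that it offers.
- The arm moves only by the shell command python3 -m creep 'ROWS' [FORCE]. ROWS is JSON, a list of rows, each a list of 5 numbers: the gripper's target within -1 to 1 (fully open at 1, half-way at 0, shut at -1), then the shift along the tool's x, y, z in m, then the turn about the tool's z in degrees. In form: [[claw, x, y, z, turn], ...]. A call has exactly 10 rows; each row is the pose to reach, as a shift and turn from the pose commanded when the call began, along the tool's axes at that moment; what a row does not reach only later rows make up. A row lasts 1/8 s, in which the tool goes at most 62.5 mm and 10.7 degrees, less where a joint would pass 70% of its speed; a pose out of reach is approached as far as the arm can. A call with a gripper value outside its range is refused whole. The fingers move at their own pace and stop on an object; FORCE is the grip in N (left out, the last holds). Time passes only in rows, so rows that repeat a pose let the fingers close, or fill a call up. It gives the time, the measured TCP pose, the force and the opening at its end, in the units of the state.
- sense(): the state, without advancing time (a new reading comes with each control period).
- get_image(name): name is "scene" or "top" or "wrist"; returns a dict with "pixels" (480x640x3 uint8, red, green, blue), "intrinsics" (3x3 intrinsics, pixels), "dist" ([k1, k2, p1, p2, k3] as OpenCV has them; the pictures are not rectified), "rvec" (rotation vector, rad) and "tvec" (3), from world to camera coordinates, as OpenCV has them; the wrist camera has in their place "tool_from_camera" (4x4, takes a point from camera to tool coordinates, whose origin is the TCP and whose axes are the flange's). Camera axes: x right, y down, z forward; pixel columns grow to the right and rows downward; lengths in m; the calibration is good to about 2 mm. A picture is of the moment at which its call begins: read the wrist's pose just before it. There is no depth.
- close_job(): hands the job in, once; it reports no verdict.
Trained networks look in a picture, given as the dict that the camera call returned (one of the last four; its "shot" number tells which), for a name from the list of things; names that differ only in an ending like _2 or _b are one class to them, and where a whole thing is asked for, a point or a joint stands for the part that bears it (a point fixed in the world has none). Each returns a list of dicts, best first, with "score" (0 to 1); they miss things now and then, are a little off and sometimes report something else, mostly with a low value. They report only what shows in the picture. A call takes as long as a camera call. They do not tell look-alikes from the thing itself.
- trace(picture, name): "pixels" (480x640 bool, what is visible of it) and "centre" ([column, row] in pixels, amid what is visible of it).
- place_of(picture, name): "centre" ([column, row] in pixels: a listed point, or the origin of a listed thing).
The state is a dict: "clock": time; "joint_positions": joint angles; "joint_vel": joint speeds; "effort": joint torques, N m; "tool_pos": TCP position; "orientation": TCP orientation; "ft_force": force on the tool from outside, world axes, zero at the start; "moment": the same for the moment, N m; "width": finger opening in m.
Only numpy, scipy, OpenCV 4.12 (cv2) and the standard library are available. Lean on these libraries where they do the work, as an engineer would, in place of code of your own. Each camera call takes 0.05 s, during which the arm holds its last target.

### The job

Pick up the hand scanner by its handle and hold its window level and steady about three centimetres above the barcode label on the lid of the wide, flat ink tin, centred on the label and squared up to it so that the wide window lies along the label's long side, for a good two seconds. Then lay the scanner gently back in the middle of its rubber mat the way it lay before: window down, along the mat, head at the same end. Do not push the wide tin or the tall tin about.

Things in the scene. Friction and masses are not known exactly. Their poses are not given: they have to be found in the camera images.
- scanner: White hand scanner, 160 g, T-shaped from above. Origin: window centre, under the head; it looks along -z; x points away from the handle. Head 50 (x) x 70 (y) x 42 high, centred on the origin; window's 56 mm wide side along y. Handle: level bar 30 wide (y), z 16 to 40, x -25 to -150; a foot under its last 20 mm reaches z = 0. Centre of mass near x = -50; grip across y at x = -65, z = 28 (mm).
- wide_tin: Wide flat round ink tin, plain steel, 104 mm across, 45 mm high, 0.6 kg, loose on the table. Origin: centre of its underside, z up. A white barcode label, 50 mm along the tin's y, 26 mm along x, lies centred on the lid at z = 45 mm; its bars run along x. The scanner is squared up with its x axis along the tin's x axis, either way round.
- mat: Dark rubber mat fixed to the table, 260 mm (x) by 150 mm (y), 4 mm thick. Origin: centre of its underside. The scanner starts lying level on it, window down, x axis within 7 degrees of the mat's x axis, head towards the mat's +x end, its origin about 62 mm from the mat's origin along the mat's +x.
- tall_tin: Bystander: tall narrow round ink tin of the same plain steel with the same label on its lid, 64 mm across, 75 mm high, loose; not to be scanned. Origin: centre of its underside. A loose open glass jar, 60 mm across and 70 mm high, also stands near the tins, a scrubbing brush beyond; nothing near the work is taller than 75 mm.
Things that resemble listed ones, but are neither listed nor needed, are in the scene too. What is shaped like the wide_tin but blue or turquoise is not meant.

How it is judged:
On the way:
1. scanner window held 1 s over the wide tin's label: within 18 mm sideways, 12 to 60 mm above it, level within 10 and square within 15 degrees, steady (under 30 mm/s, 0.25 rad/s) (horizontal distance between scanner and wide_tin below 0.018 m and z of wide_tin in the frame of scanner between -0.105 and -0.057 m and angle between scanner's own z axis and vertical below 0.175 rad and angle between the x axis of scanner and the x axis of wide_tin, either way round below 0.262 rad and linear speed of scanner below 0.03 m/s and angular speed of scanner below 0.25 rad/s), for 1 s.
At the end, for the whole second after the job is handed in: The scanner is at rest flat on the mat, window down, along it within 20 degrees, head to the +x end, within 40 mm of the middle each way (origin 22 to 102 mm from the mat's along x, within 40 mm along y); wide and tall tin upright within 20 mm of their starts (x of scanner in the frame of mat between 0.0225 and 0.1025 m and y of scanner in the frame of mat between -0.04 and 0.04 m and angle between the x axis of scanner and the x axis of mat, either way round below 0.35 rad and angle between each of scanner, wide_tin, tall_tin's own z axis and vertical below 0.1 rad and height (world z) of scanner below 0.01 m and linear speed of scanner below 0.02 m/s and distance of each of wide_tin, tall_tin from where it was at the start of the episode below 0.02 m); the robot touches nothing.
It fails at once if a tin is pushed more than 20 mm or tipped (distance of any of wide_tin, tall_tin from where it was at the start of the episode above 0.02 m or angle between any of wide_tin, tall_tin's own z axis and vertical above 0.3 rad).
It fails at once if the scanner is dropped (falls free at over 0.6 m/s, a drop of about 2 cm) (linear speed of scanner above 0.6 m/s and contact force between the fingers and scanner below 0.1 N).
It also fails if it takes over 51 s, if anything falls off the work surface, if the arm or the gripper's body presses on something with over 40 N, if the wrist force passes 120 N, or if a joint passes its speed limit or range.

## Working session

There is one attempt and no reset: what is moved stays moved. The work goes in short steps, Python scripts to look and compute and a shell command to move; the robot and the scene stay as the last step left them, time stands still between calls to the robot, and variables do not carry over. Pictures are saved under pics/ and viewed, and the job is handed in when it is done.

```bash
mkdir -p pics; ls; python3 - <<'E'
from bench import *
import cv2,numpy as np
s=sense(); print({k:np.round(v,3).tolist() for k,v in s.items()})
for n in ["top","scene","wrist"]:
    p=get_image(n); cv2.imwrite(f"pics/{n}0.png",p["pixels"][:,:,::-1])
    print(n,{k:np.round(v,4).tolist() for k,v in p.items() if k!="pixels"})
E
```

```text
pics
{'clock': 0.0, 'joint_positions': [-1.282, 0.418, -0.01, 1.614, 0.005, 1.111, -0.053], 'joint_vel': [0.0, 0.0, -0.001, -0.002, -0.0, -0.0, -0.001], 'effort': [-0.002, -85.128, 0.637, -42.597, -0.049, 0.019, 0.0], 'tool_pos': [0.202, 0.591, 0.222], 'orientation': [0.164, 0.986, -0.001, -0.0], 'ft_force': [0.249, 0.718, -0.9], 'moment': [0.036, -0.046, 0.001], 'width': 0.094}
top {'intrinsics': [[612.9222, 0.0, 328.9482], [0.0, 612.9222, 239.7267], [0.0, 0.0, 1.0]], 'dist': [0.0588, 0.0, 0.0, 0.0, 0.0], 'rvec': [2.106, -2.139, 0.1961], 'tvec': [0.0206, 0.5162, 1.2064], 'shot': 1}
scene {'intrinsics': [[499.4486, 0.0, 326.1444], [0.0, 499.4486, 236.6195], [0.0, 0.0, 1.0]], 'dist': [-0.1072, 0.0, 0.0, 0.0, 0.0], 'rvec': [1.1, 2.2577, -1.1066], 'tvec': [0.3258, -0.2237, 1.2147], 'shot': 2}
wrist {'intrinsics': [[333.0701, 0.0, 320.1924], [0.0, 333.0701, 240.5057], [0.0, 0.0, 1.0]], 'dist': [-0.0423, 0.0, 0.0, 0.0, 0.0], 'tool_from_camera': [[0.0001, -0.9701, -0.2429, 0.0689], [1.0, 0.0001, 0.0003, -0.0001], [-0.0003, -0.2429, 0.9701, -0.1614], [0.0, 0.0, 0.0, 1.0]], 'shot': 3}
```

View pics/top0.png

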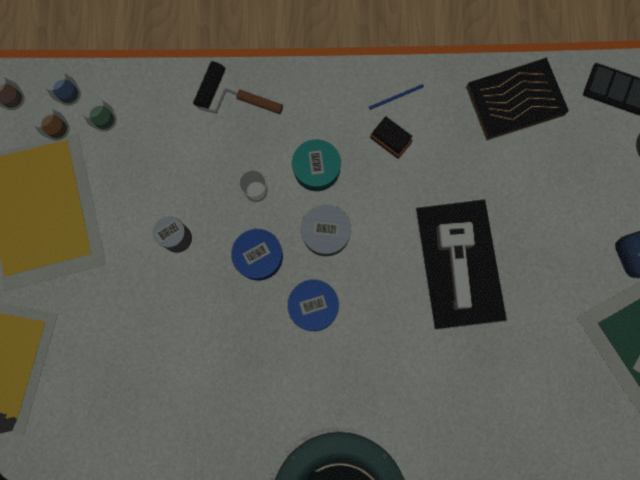

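View pics/scene0.png

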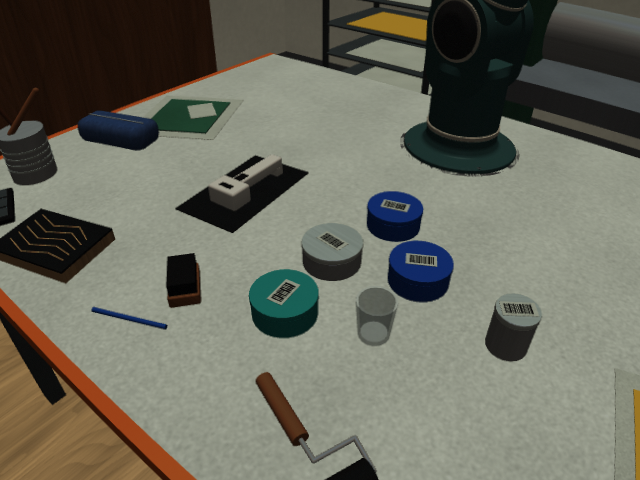

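View pics/wrist0.png

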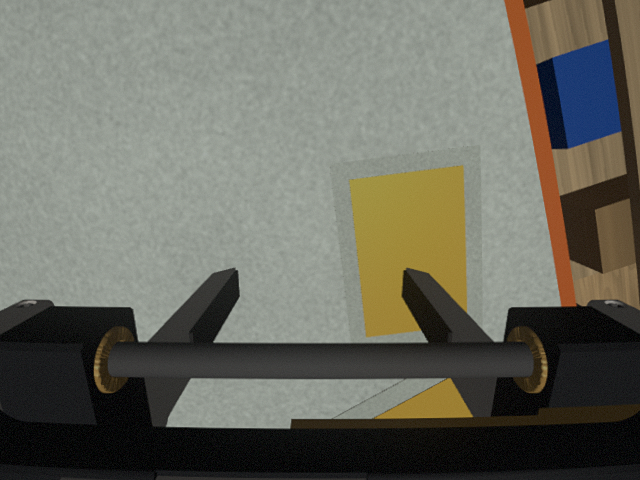

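The top picture shows these candidates:
- **Wide tin:** the steel tin at (325,230) is plain, low and wide, so it is the target. Look-alikes are turquoise (317,164), blue (257,254) and blue (313,305). The tall steel tin at (169,232) is the bystander.
- **Scanner:** white, head at (456,233), handle running down to (462,305).
- **Mat:** dark, centred at about (461,264).
- **Jar:** (254,186).

Next I'll measure and take a close crop.

```bash
cat > h.py <<'E'
from bench import *
import cv2,numpy as np
def ray(p,uv):
    R=cv2.Rodrigues(np.array(p["rvec"],float))[0];t=np.array(p["tvec"],float)
    u=cv2.undistortPoints(np.array(uv,float).reshape(-1,1,2),np.array(p["intrinsics"]),np.array(p["dist"])).reshape(-1,2)
    d=np.c_[u,np.ones(len(u))]@R
    return -R.T@t,d
def onz(p,uv,z):
    o,d=ray(p,uv); return o+d*((z-o[2])/d[:,2])[:,None]
def proj(p,X):
    return cv2.projectPoints(np.array(X,float).reshape(-1,1,3),np.array(p["rvec"],float),np.array(p["tvec"],float),np.array(p["intrinsics"]),np.array(p["dist"]))[0].reshape(-1,2)
E
python3 - <<'E'
from h import *
for n in ["top","scene"]:
    p=get_image(n)
    for name in ["scanner","wide_tin","mat","tall_tin"]:
        z={"mat":0,"scanner":0.004}.get(name,0)
        for r in place_of(p,name): print(n,name,"place",round(r["score"],2),np.round(r["centre"]),np.round(onz(p,[r["centre"]],z)[0],4))
    im=p["pixels"]
    if n=="top":
        # mat: dark
        r=trace(p,"mat")[0]; m=r["pixels"]|trace(p,"scanner")[0]["pixels"]
        c=max(cv2.findContours(m.astype(np.uint8),0,1)[0],key=cv2.contourArea).reshape(-1,2)
        w=onz(p,c,0.004)[:,:2].astype(np.float32); print("mat rect",cv2.minAreaRect(w),r["score"])
        m=trace(p,"scanner")[0]["pixels"]
        c=max(cv2.findContours(m.astype(np.uint8),0,1)[0],key=cv2.contourArea).reshape(-1,2)
        w=onz(p,c,0.046)[:,:2].astype(np.float32); print("scanner rect",cv2.minAreaRect(w))
        w=onz(p,np.argwhere(m)[:,::-1],0.044)[:,:2]; k=w[:,0]<w[:,0].max()-0.07
        k&=w[:,0]>w[:,0].min()+0.01
        print("handle line",cv2.fitLine(w[k].astype(np.float32),2,0,.01,.01).ravel())
        cr=im[190:270,285:365]; cv2.imwrite("pics/crop_tin.png",cv2.resize(cr,(560,560),interpolation=cv2.INTER_CUBIC)[:,:,::-1])
        cr=im[190:340,400:520]; cv2.imwrite("pics/crop_scan.png",cv2.resize(cr,(480,600),interpolation=cv2.INTER_CUBIC)[:,:,::-1])
        for r in trace(p,"wide_tin"):
            print("tin",r["score"],r["centre"],r["pixels"].sum())
E
```

```text
top scanner place 0.75 [452. 235.] [ 0.53  -0.248  0.004]
top wide_tin place 0.9 [314. 305.] [0.3876 0.045  0.    ]
top wide_tin place 0.85 [317. 171.] [0.677  0.0369 0.    ]
top wide_tin place 0.76 [326. 235.] [0.5359 0.0189 0.    ]
top wide_tin place 0.63 [258. 256.] [0.4923 0.163  0.    ]
top mat place 0.56 [459. 263.] [ 0.4711 -0.2611  0.    ]
top tall_tin place 0.56 [176. 236.] [0.5386 0.3371 0.    ]
mat rect ((0.47069868445396423, -0.26216745376586914), (0.26226404309272766, 0.15023648738861084), 6.072174072265625) 0.59
scanner rect ((0.4621158838272095, -0.2482409030199051), (0.17798882722854614, 0.07492141425609589), 2.2237415313720703)
handle line [ 0.99934924  0.03607049  0.43196213 -0.25172248]
tin 0.96 [314.3, 303.9] 2075
tin 0.87 [326.7, 228.3] 2035
tin 0.68 [313.9, 166.0] 2004
tin 0.66 [257.6, 252.1] 2059
scene scanner place 0.86 [233. 204.] [ 0.5287 -0.2387  0.004 ]
scene wide_tin place 0.91 [328. 259.] [0.541  0.0106 0.    ]
scene wide_tin place 0.69 [422. 278.] [0.483  0.1659 0.    ]
scene wide_tin place 0.67 [286. 311.] [0.6796 0.0361 0.    ]
scene wide_tin place 0.65 [395. 227.] [0.3872 0.0535 0.    ]
scene mat place 0.59 [246. 189.] [ 0.4656 -0.2641  0.    ]
scene tall_tin place 0.6 [507. 344.] [0.5308 0.3359 0.    ]
```

View pics/crop_tin.png

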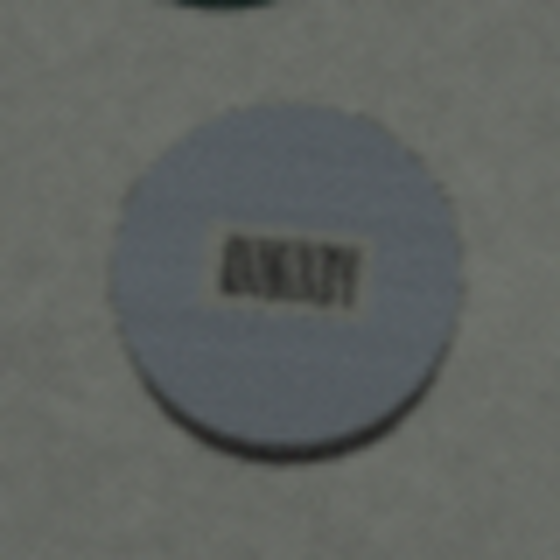

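View pics/crop_scan.png

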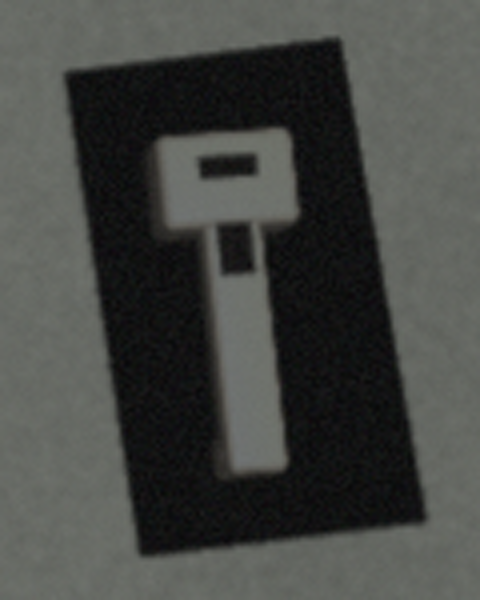

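The tin crop confirms a plain steel lid with its label centred near (326.5,228.6). The scanner crop shows the head towards the top (world +x) and the handle pointing down the picture.

```bash
python3 - <<'E'
from h import *
p=get_image("top")
A=lambda c,s,o:np.array(c,float)/s+np.array(o)-0.5+0.5/s
L=onz(p,A([(212,222),(377,240),(367,320),(205,300)],7,(285,190)),0.045); print("label",L.mean(0), [np.round(np.linalg.norm(L[i]-L[(i+1)%4]),4) for i in range(4)])
v=(L[0]-L[1])+(L[3]-L[2]); print("label long-axis angle from +y deg",np.degrees(np.arctan2(-v[0],v[1])))
# lid circle
m=[r for r in trace(p,"wide_tin") if abs(r["centre"][0]-326)<6][0]["pixels"]
c=max(cv2.findContours(m.astype(np.uint8),0,1)[0],key=cv2.contourArea).reshape(-1,2)
w=onz(p,c[c[:,1]<235],0.045)[:,:2]
from scipy.optimize import least_squares
f=least_squares(lambda q:np.hypot(*(w-q[:2]).T)-q[2],[.54,.01,.05]); print("lid circle",f.x)
# scanner: head top z=.046, handle end z=.044
H=onz(p,A([(158,138),(290,130),(297,218),(166,230)],4,(400,190)),0.046); print("head",H[:,:2].round(4).tolist(),H.mean(0))
v=(H[0]-H[1])+(H[3]-H[2]);print("head ang",np.degrees(np.arctan2(-v[0],v[1])))
E_=onz(p,A([(232,474),(286,468)],4,(400,190)),0.044).mean(0); v=H.mean(0)-E_
print("end",E_, "axis ang",np.degrees(np.arctan2(v[1],v[0])),np.linalg.norm(v))
a=np.arctan2(v[1],v[0]); print("grip pt from head",H.mean(0)[:2]-.065*np.array([np.cos(a),np.sin(a)]),"from end",E_[:2]+.085*np.array([np.cos(a),np.sin(a)]))
# mat
M=onz(p,A([(66,72),(340,38),(426,520),(142,556)],4,(400,190)),0.004);print("mat",M.mean(0));v=M[0]+M[1]-M[2]-M[3];print(np.degrees(np.arctan2(v[1],v[0])))
s=sense();from scipy.spatial.transform import Rotation as R
print(s["clock"],R.from_quat(s["orientation"]).as_matrix().round(4))
E
```

```text
label [0.54131411 0.0182128  0.045     ] [np.float64(0.0489), np.float64(0.0242), np.float64(0.048), np.float64(0.0235)]
label long-axis angle from +y deg -7.680562713536712
lid circle [0.54136295 0.02000529 0.05058768]
head [[0.5459, -0.2144], [0.549, -0.282], [0.503, -0.2828], [0.4979, -0.2161]] [ 0.52395134 -0.24881553  0.046     ]
head ang 3.5127289573464147
end [ 0.37502113 -0.2566397   0.044     ] axis ang 3.0073156834716244 0.14914899952491528
grip pt from head [ 0.45904085 -0.25222565] from end [ 0.45990407 -0.2521803 ]
mat [ 0.47165118 -0.26201905  0.004     ]
6.221773416169361
0.95 [[-9.461e-01  3.239e-01  0.000e+00]
 [ 3.239e-01  9.461e-01 -1.000e-04]
 [-0.000e+00 -1.000e-04 -1.000e+00]]
```

```bash
python3 -m creep '[[1,-0.039,-0.038,0.005,-3],[1,-0.078,-0.076,0.01,-6],[1,-0.118,-0.115,0.015,-9],[1,-0.157,-0.153,0.02,-12],[1,-0.197,-0.192,0.025,-15],[1,-0.236,-0.23,0.03,-18],[1,-0.276,-0.269,0.035,-21],[1,-0.315,-0.307,0.04,-22],[1,-0.354,-0.346,0.045,-22],[1,-0.394,-0.384,0.05,-22]]' 40
```

```text
clock: 2.2
tool_pos: [0.4515, 0.0988, 0.1727]
orientation: [-0.027, 1.0, 0.0, 0.0]
ft_force: [0.3, 1.5, 0.6]
width: 0.094
```

```bash
cat >> h.py <<'E'
from scipy.spatial.transform import Rotation as Rot
def togo(tgt,yaw=None):
    s=sense(); M=Rot.from_quat(s["orientation"]).as_matrix(); p=np.array(s["tool_pos"])
    ty=np.degrees(np.arctan2(M[1,1],M[0,1]))
    print("t",round(s["clock"],2),"pos",p.round(4),"toolY yaw",round(ty,2),"tilt",round(np.degrees(np.arccos(-M[2,2])),2),"w",round(s["width"],4),"j",np.round(s["joint_positions"],2), "F",np.round(s["ft_force"],1))
    print("shift tool",(M.T@(np.array(tgt)-p)).round(4), "turn",None if yaw is None else round(-((yaw-ty+180)%360-180),2))
    return p,M
E
python3 -c "
from h import *
togo([0.4593,-0.252,0.12],93)"
```

```text
t 2.2 pos [0.4515 0.0988 0.1727] toolY yaw 93.12 tilt 0.05 w 0.094 j [-0.52  0.19  0.27  2.06 -0.06  0.9   1.41] F [0.3 1.5 0.6]
shift tool [ 0.0113 -0.3507  0.0525] turn 0.12
```

```bash
python3 -m creep '[[1,0.001,-0.04,0.005,0],[1,0.003,-0.09,0.01,0],[1,0.005,-0.14,0.02,0],[1,0.007,-0.19,0.03,0],[1,0.009,-0.24,0.04,0],[1,0.01,-0.29,0.045,0],[1,0.011,-0.33,0.05,0],[1,0.011,-0.351,0.052,0],[1,0.011,-0.351,0.052,0],[1,0.011,-0.351,0.052,0]]'
```

```text
clock: 3.45
tool_pos: [0.4589, -0.2498, 0.1205]
orientation: [-0.027, 1.0, 0.0, -0.0]
ft_force: [-0.2, 0.5, 0.1]
width: 0.0941
```

```bash
python3 - <<'E'
from h import *
p,M=togo([0.4593,-0.252,0.030],93)
w=get_image("wrist"); im=w["pixels"].copy()
# overlay predicted scanner geometry
T=np.eye(4);T[:3,:3]=M;T[:3,3]=p
C=np.linalg.inv(T@np.array(w["tool_from_camera"]))
np.savez("w1.npz",C=C)
def pr(X): return cv2.projectPoints(np.array(X,float).reshape(-1,1,3),cv2.Rodrigues(C[:3,:3])[0],C[:3,3],np.array(w["intrinsics"]),np.array(w["dist"]))[0].reshape(-1,2)
a=np.radians(3); o=np.array([.4593,-.252])+.065*np.array([np.cos(a),np.sin(a)])
def S(x,y,z): return [o[0]+x*np.cos(a)-y*np.sin(a),o[1]+x*np.sin(a)+y*np.cos(a),z+.004]
for poly in ([(25,35,42),(25,-35,42),(-25,-35,42),(-25,35,42)],[(-25,15,40),(-25,-15,40),(-150,-15,40),(-150,15,40)]):
    q=pr([S(*(np.array(k)/1000)) for k in poly]); cv2.polylines(im,[np.round(q).astype(int)],True,(255,0,0),1)
cv2.imwrite("pics/wrist1.png",im[:,:,::-1])
E
```

```text
t 3.45 pos [ 0.4589 -0.2498  0.1205] toolY yaw 93.14 tilt 0.02 w 0.0941 j [ 0.08  0.39  0.44  1.97 -0.22  0.83  2.26] F [-0.2  0.5  0.1]
shift tool [-0.0002 -0.0023  0.0905] turn 0.14
```

View pics/wrist1.png

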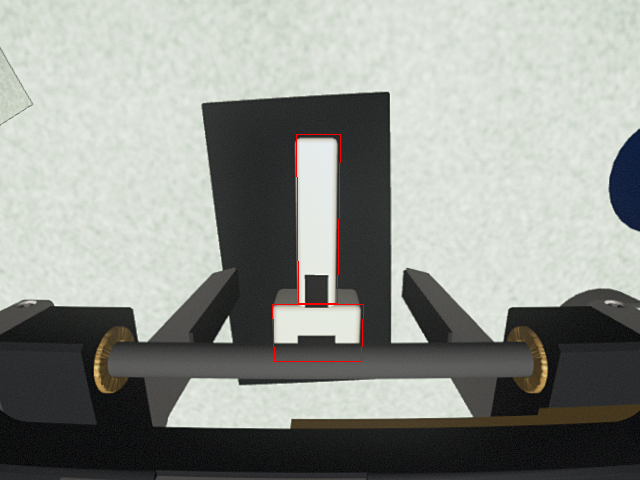

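The wrist view agrees with the top-view estimate to about 2 px: handle at (318,135–300), head at (318,330). I'll descend and grip.

```bash
python3 -m creep '[[1,0,-0.002,0.02,0],[1,0,-0.002,0.04,0],[1,0,-0.002,0.06,0],[1,0,-0.002,0.08,0],[1,0,-0.002,0.09,0],[1,0,-0.002,0.09,0],[-1,0,-0.002,0.09,0],[-1,0,-0.002,0.09,0],[-1,0,-0.002,0.09,0],[-1,0,-0.002,0.09,0]]' 40
```

```text
clock: 4.75
tool_pos: [0.459, -0.2527, 0.0307]
orientation: [-0.027, 1.0, -0.0, 0.0]
ft_force: [0.5, 0.4, 0.6]
width: 0.0572
```

```bash
python3 - <<'E'
from h import *
togo([0.4593,-0.252,0.030],93)
for n in ["wrist","scene"]:
    p=get_image(n); cv2.imwrite(f"pics/{n}2.png",p["pixels"][:,:,::-1])
E
```

```text
t 4.75 pos [ 0.459  -0.2527  0.0307] toolY yaw 93.11 tilt 0.02 w 0.0572 j [ 0.15  0.54  0.37  2.01 -0.31  0.65  2.35] F [0.5 0.4 0.6]
shift tool [-0.0003  0.0007  0.0007] turn 0.11
```

View pics/wrist2.png

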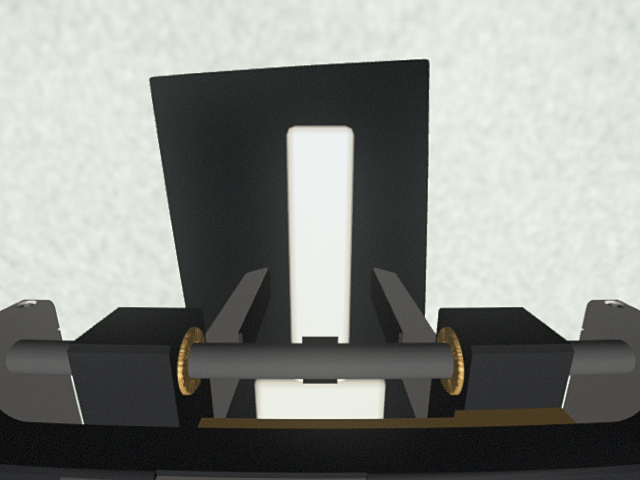

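View pics/scene2.png

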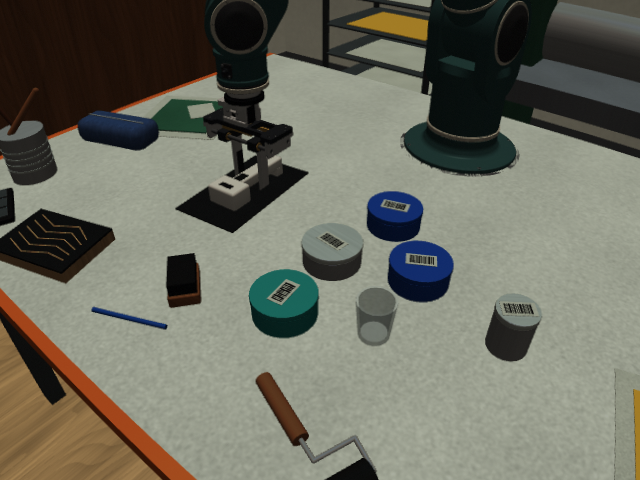

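The fingers straddle the handle symmetrically (columns 265 and 378 around 320) but are still closing. I'll let them finish.

```bash
python3 -m creep '[[-1,0,0,0,0],[-1,0,0,0,0],[-1,0,0,0,0],[-1,0,0,0,0],[-1,0,0,0,0],[-1,0,0,-0.005,0],[-1,0,0,-0.015,0],[-1,0,0,-0.03,0],[-1,0,0,-0.045,0],[-1,0,0,-0.06,0]]'
```

```text
clock: 6.1
tool_pos: [0.4591, -0.2527, 0.0919]
orientation: [-0.027, 1.0, -0.0, 0.0]
ft_force: [0.5, 0.1, -0.4]
width: 0.0295
```

```bash
python3 - <<'E'
from h import *
togo([0.4593,-0.252,0.030],93)
for n in ["wrist","scene"]:
    p=get_image(n); cv2.imwrite(f"pics/{n}3.png",p["pixels"][:,:,::-1])
E
```

```text
t 6.1 pos [ 0.4591 -0.2527  0.0919] toolY yaw 93.11 tilt 0.04 w 0.0295 j [ 0.1   0.44  0.42  1.98 -0.25  0.77  2.29] F [ 0.5  0.1 -0.4]
shift tool [-0.0002  0.0007  0.0619] turn 0.11
```

View pics/wrist3.png

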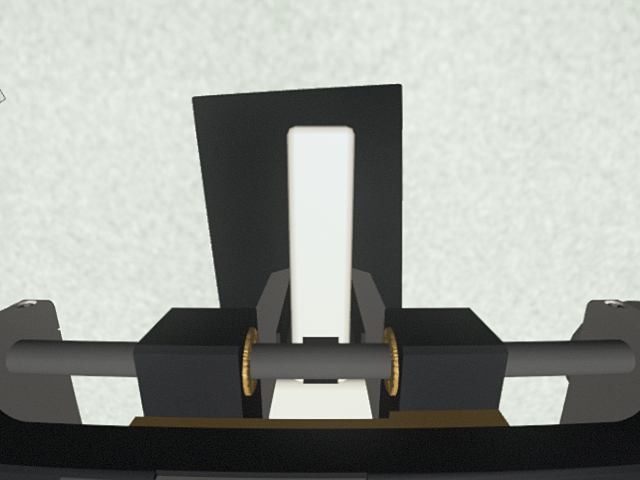

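View pics/scene3.png

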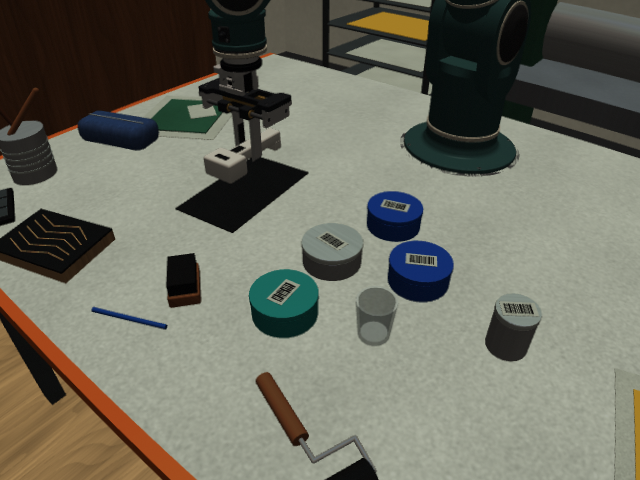

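The scanner is gripped (29.5 mm) and lifted level: in the wrist picture the handle end stays at (288–354,127), and the scene picture shows the head at (225,168) clear of the mat. Next I'll carry it to a hover above the tin.

```bash
python3 -c "
from h import *
togo([0.4769,0.0277,0.1217],82.4)"
```

```text
t 6.2 pos [ 0.4598 -0.253   0.0924] toolY yaw 93.11 tilt 0.16 w 0.03 j [ 0.1   0.44  0.42  1.98 -0.25  0.77  2.3 ] F [-0.   0.3 -1.8]
shift tool [-0.0324  0.2794 -0.0295] turn 10.71
```

```bash
python3 -m creep '[[-1,-0.001,0.01,-0.012,0],[-1,-0.004,0.035,-0.024,1],[-1,-0.009,0.075,-0.03,3],[-1,-0.014,0.12,-0.03,5],[-1,-0.019,0.165,-0.03,7],[-1,-0.024,0.21,-0.03,9],[-1,-0.029,0.25,-0.03,10.7],[-1,-0.032,0.272,-0.03,10.7],[-1,-0.032,0.279,-0.03,10.7],[-1,-0.032,0.279,-0.03,10.7]]'
```

```text
clock: 7.45
tool_pos: [0.4755, 0.0275, 0.1205]
orientation: [0.066, 0.998, -0.0, -0.0]
ft_force: [0.6, -1.1, -1.7]
width: 0.0296
```

```bash
cat >> h.py <<'E'
def overlay(p,im,o,yaw,z,col=(255,0,0)):
    a=np.radians(yaw)
    for poly in ([(25,35,42),(25,-35,42),(-25,-35,42),(-25,35,42)],[(-25,15,40),(-25,-15,40),(-150,-15,40),(-150,15,40)],[(25,35,0),(25,-35,0)]):
        X=[[o[0]+(x*np.cos(a)-y*np.sin(a))/1000,o[1]+(x*np.sin(a)+y*np.cos(a))/1000,z+h/1000] for x,y,h in poly]
        cv2.polylines(im,[np.round(proj(p,X)*4).astype(int)],True,col,1,shift=2)
E
python3 - <<'E'
from h import *
q,M=togo([0.4769,0.0277,0.1017],82.4)
yaw=np.degrees(np.arctan2(M[1,1],M[0,1]))-90;a=np.radians(yaw)
o=q[:2]+.065*np.array([np.cos(a),np.sin(a)]);z=q[2]-.0267
print("origin est",o,z,yaw)
for n in ["top","scene"]:
    p=get_image(n); im=p["pixels"].copy()
    cv2.imwrite(f"pics/{n}4raw.png",im[:,:,::-1])
    overlay(p,im,o,yaw,z)
    r=(slice(160,340),slice(250,430)) if n=="top" else (slice(120,320),slice(230,470))
    cv2.imwrite(f"pics/{n}4.png",cv2.resize(im[r],None,fx=3,fy=3,interpolation=cv2.INTER_CUBIC)[:,:,::-1])
E
```

```text
t 7.45 pos [0.4755 0.0275 0.1205] toolY yaw 82.42 tilt 0.02 w 0.0296 j [-0.47  0.31  0.4   2.08 -0.17  0.79  1.47] F [ 0.6 -1.1 -1.7]
shift tool [-0.0013  0.0004  0.0188] turn 0.02
origin est [0.53996268 0.01890213] 0.09383739308819185 -7.577155571135535
```

View pics/top4.png

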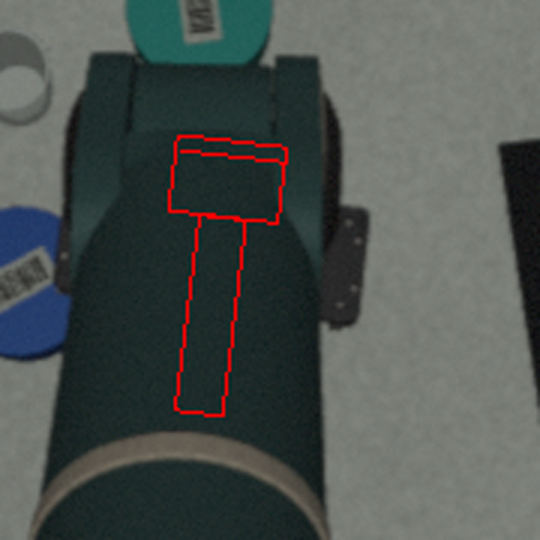

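View pics/scene4.png

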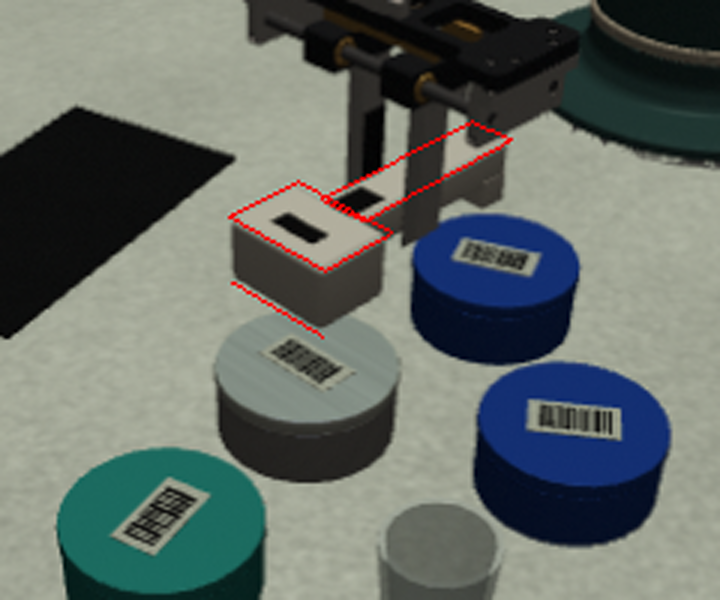

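```bash
python3 - <<'E'
from h import *
p=get_image("scene")
cr=p["pixels"][220:260,300:350]; cv2.imwrite("pics/lab5.png",cv2.resize(cr,None,fx=14,fy=14,interpolation=cv2.INTER_CUBIC)[:,:,::-1])
E
```

```text
(no output)
```

View pics/lab5.png

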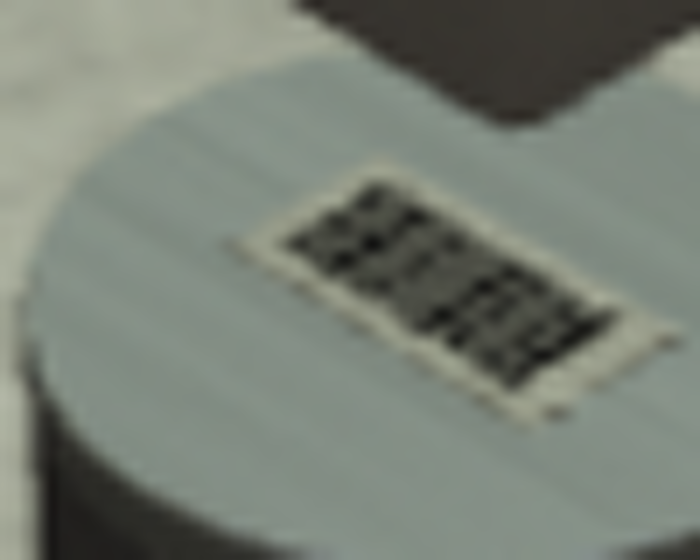

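```bash
python3 - <<'E'
from h import *
p=get_image("scene")
uv=np.array([(230,242),(380,160),(685,340),(545,425)],float)/14+[300,220]-.5
L=onz(p,uv,.045);print(L.mean(0),[np.linalg.norm(L[i]-L[(i+1)%4]).round(4) for i in range(4)])
v=(L[2]-L[1])+(L[3]-L[0]);print(np.degrees(np.arctan2(-v[0],v[1])))
E
```

```text
[0.54011743 0.01940387 0.045     ] [np.float64(0.0247), np.float64(0.0505), np.float64(0.0234), np.float64(0.0511)]
-5.7101575729809335
```

Both views agree: label centre (0.5405, 0.019), yaw about -7°. The scanner origin is estimated at (0.540, 0.019), yaw -7.6°. I'll lower it gently to about 3 cm and hold.

```bash
python3 -m creep '[[-1,0,0,0.004,-0.5],[-1,-0.001,0,0.008,-0.5],[-1,-0.001,0,0.012,-0.5],[-1,-0.001,0,0.016,-0.5],[-1,-0.001,0,0.018,-0.5],[-1,-0.001,0,0.018,-0.5],[-1,-0.001,0,0.018,-0.5],[-1,-0.001,0,0.018,-0.5],[-1,-0.001,0,0.018,-0.5],[-1,-0.001,0,0.018,-0.5]]'; python3 -m creep '[[-1,0,0,0,0],[-1,0,0,0,0],[-1,0,0,0,0],[-1,0,0,0,0],[-1,0,0,0,0],[-1,0,0,0,0],[-1,0,0,0,0],[-1,0,0,0,0],[-1,0,0,0,0],[-1,0,0,0,0]]'
python3 - <<'E'
from h import *
q,M=togo([0.4769,0.0277,0.1017],82.4)
yaw=np.degrees(np.arctan2(M[1,1],M[0,1]))-90;a=np.radians(yaw)
o=q[:2]+.065*np.array([np.cos(a),np.sin(a)]);z=q[2]-.0267
print("origin est",o,z,yaw)
p=get_image("scene"); im=p["pixels"].copy()
overlay(p,im,o,yaw,z)
cv2.imwrite("pics/scene6.png",cv2.resize(im[120:320,230:470],None,fx=3,fy=3,interpolation=cv2.INTER_CUBIC)[:,:,::-1])
E
```

```text
clock: 8.9
tool_pos: [0.4768, 0.0275, 0.1025]
orientation: [0.062, 0.998, -0.0, 0.0]
ft_force: [0.6, -1.2, -1.5]
width: 0.0301
clock: 10.15
tool_pos: [0.4768, 0.0275, 0.1025]
orientation: [0.062, 0.998, -0.0, -0.0]
ft_force: [0.2, 0.2, -0.4]
width: 0.0298
t 10.15 pos [0.4768 0.0275 0.1025] toolY yaw 82.91 tilt 0.01 w 0.0298 j [-0.45  0.34  0.39  2.09 -0.19  0.75  1.5 ] F [ 0.2  0.2 -0.4]
shift tool [-0.0001  0.0002  0.0008] turn 0.51
origin est [0.54125245 0.01946415] 0.07576395191002301 -7.09405685526913
```

View pics/scene6.png

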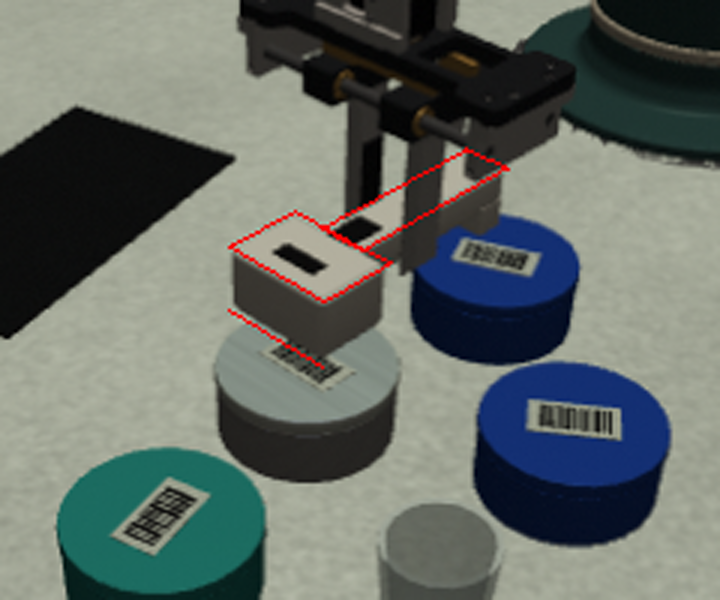

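The overlay matches the scanner's top face at (310,255) in the crop. The scanner is level and square above the label at (308,363). I'll hold longer, then return.

```bash
python3 -m creep '[[-1,0,0,0,0],[-1,0,0,0,0],[-1,0,0,0,0],[-1,0,0,0,0],[-1,0,0,0,0],[-1,0,0,0,0],[-1,0,0,0,0],[-1,0,0,0,0],[-1,0,0,0,0],[-1,0,0,0,0]]'
python3 - <<'E'
from h import *
# target: origin at mat x=+62.5mm, y=0, yaw 6.2
a=np.radians(6.2);m=np.array([.4714,-.262]);u=np.array([np.cos(a),np.sin(a)])
t=m+(.0625-.065)*u;print(t)
togo([t[0],t[1],0.1225],96.2)
E
```

```text
clock: 11.45
tool_pos: [0.4768, 0.0275, 0.1025]
orientation: [0.062, 0.998, -0.0, 0.0]
ft_force: [0.2, -0.5, -2.2]
width: 0.0295
[ 0.46891462 -0.26227   ]
t 11.45 pos [0.4768 0.0275 0.1025] toolY yaw 82.91 tilt 0.01 w 0.0295 j [-0.45  0.34  0.39  2.09 -0.19  0.75  1.5 ] F [ 0.2 -0.5 -2.2]
shift tool [-0.028  -0.2886 -0.02  ] turn -13.29
```

```bash
python3 -m creep '[[-1,0,0,-0.01,0],[-1,-0.002,-0.015,-0.02,-1],[-1,-0.006,-0.05,-0.02,-3],[-1,-0.01,-0.095,-0.02,-5],[-1,-0.014,-0.14,-0.02,-7],[-1,-0.018,-0.185,-0.02,-9],[-1,-0.022,-0.23,-0.02,-11],[-1,-0.026,-0.265,-0.02,-13],[-1,-0.028,-0.284,-0.02,-13.3],[-1,-0.028,-0.289,-0.02,-13.3]]'; python3 - <<'E'
from h import *
togo([0.4689,-0.2623,0.0307],96.2)
E
```

```text
clock: 12.7
tool_pos: [0.4687, -0.2639, 0.123]
orientation: [-0.053, 0.999, -0.0, 0.0]
ft_force: [-0.3, -0.2, -2.0]
width: 0.0298
t 12.7 pos [ 0.4687 -0.2639  0.123 ] toolY yaw 96.11 tilt 0.03 w 0.0298 j [ 0.1   0.41  0.44  1.93 -0.23  0.84  2.34] F [-0.3 -0.2 -2. ]
shift tool [-0.0004  0.0016  0.0923] turn -0.09
```

```bash
python3 -m creep '[[-1,0,0,0.008,0],[-1,0,0,0.02,0],[-1,0,0,0.032,0],[-1,0,0,0.044,0],[-1,0,0,0.056,0],[-1,0,0,0.066,0],[-1,0,0,0.074,0],[-1,0,0,0.08,0],[-1,0,0,0.082,0],[-1,0,0,0.082,0]]'; python3 - <<'E'
from h import *
q,M=togo([0.4689,-0.2623,0.0307],96.2)
p=get_image("scene"); im=p["pixels"].copy()
yaw=np.degrees(np.arctan2(M[1,1],M[0,1]))-90;a=np.radians(yaw)
overlay(p,im,q[:2]+.065*np.array([np.cos(a),np.sin(a)]),yaw,q[2]-.0267)
cv2.imwrite("pics/scene7.png",cv2.resize(im[80:260,150:340],None,fx=3,fy=3,interpolation=cv2.INTER_CUBIC)[:,:,::-1])
E
```

```text
clock: 13.95
tool_pos: [0.4689, -0.2628, 0.0406]
orientation: [-0.054, 0.999, -0.0, 0.0]
ft_force: [-0.3, 0.3, -1.2]
width: 0.0295
t 13.95 pos [ 0.4689 -0.2628  0.0406] toolY yaw 96.2 tilt 0.01 w 0.0295 j [ 0.15  0.54  0.38  1.97 -0.31  0.68  2.4 ] F [-0.3  0.3 -1.2]
shift tool [-0.      0.0005  0.0099] turn -0.0
```

View pics/scene7.png

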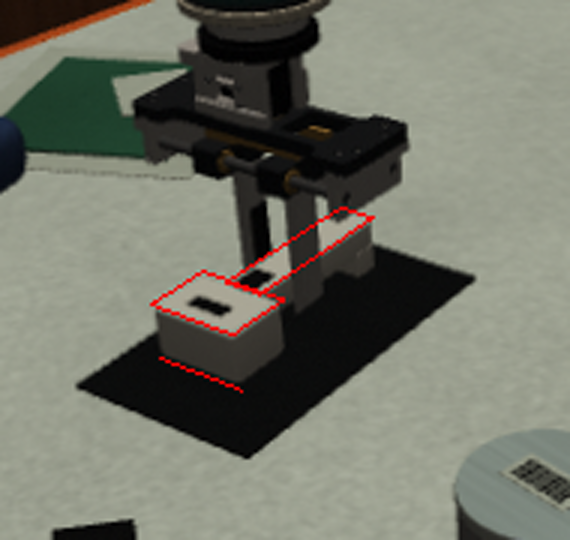

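```bash
python3 -m creep '[[-1,0,0,0.0015,0],[-1,0,0,0.003,0],[-1,0,0,0.0045,0],[-1,0,0,0.006,0],[-1,0,0,0.0075,0],[-1,0,0,0.0085,0],[-1,0,0,0.0095,0],[-1,0,0,0.01,0],[-1,0,0,0.01,0],[-1,0,0,0.01,0]]'; python3 - <<'E'
from h import *
togo([0.4689,-0.2623,0.0307],96.2)
E
```

```text
clock: 15.25
tool_pos: [0.4689, -0.2628, 0.0305]
orientation: [-0.054, 0.999, -0.0, 0.0]
ft_force: [-0.5, 0.6, -1.3]
width: 0.0297
t 15.25 pos [ 0.4689 -0.2628  0.0305] toolY yaw 96.21 tilt 0.01 w 0.0297 j [ 0.16  0.56  0.37  1.98 -0.32  0.66  2.41] F [-0.5  0.6 -1.3]
shift tool [-0.0001  0.0005 -0.0002] turn 0.01
```

```bash
python3 -m creep '[[-1,0,0,0.0002,0],[-1,0,0,0.0004,0],[-1,0,0,0.0006,0],[-1,0,0,0.0008,0],[-1,0,0,0.0008,0],[-1,0,0,0.0008,0],[-1,0,0,0.0008,0],[-1,0,0,0.0008,0],[-1,0,0,0.0008,0],[-1,0,0,0.0008,0]]'; python3 - <<'E'
from h import *
togo([0.4689,-0.2623,0.0307],96.2)
E
```

```text
clock: 16.5
tool_pos: [0.4689, -0.2628, 0.0304]
orientation: [-0.054, 0.999, 0.0, 0.0]
ft_force: [-5.6, 3.8, 18.1]
width: 0.0295
t 16.5 pos [ 0.4689 -0.2628  0.0304] toolY yaw 96.2 tilt 0.03 w 0.0295 j [ 0.16  0.56  0.37  1.98 -0.32  0.66  2.41] F [-5.6  3.8 18.1]
shift tool [-0.      0.0005 -0.0003] turn -0.0
```

It is on the mat with 18 N of contact. I'll relieve that, then release straight.

```bash
python3 -m creep '[[-1,0,0,-0.0006,0],[-1,0,0,-0.0006,0],[-1,0,0,-0.0006,0],[-0.3,0,0,-0.0006,0],[0,0,0,-0.0006,0],[0.2,0,0,-0.0006,0],[0.4,0,0,-0.0006,0],[0.4,0,0,-0.0006,0],[0.4,0,0,-0.0006,0],[0.4,0,0,-0.0006,0]]'; python3 - <<'E'
from h import *
togo([0.4689,-0.2623,0.1307],96.2)
for n in ["wrist"]:
    p=get_image(n); cv2.imwrite(f"pics/{n}8.png",p["pixels"][:,:,::-1])
E
```

```text
clock: 17.75
tool_pos: [0.4689, -0.2627, 0.0303]
orientation: [-0.054, 0.999, -0.0, 0.0]
ft_force: [-0.8, -0.7, 0.4]
width: 0.066
t 17.75 pos [ 0.4689 -0.2627  0.0303] toolY yaw 96.21 tilt 0.0 w 0.066 j [ 0.16  0.56  0.37  1.98 -0.32  0.66  2.41] F [-0.8 -0.7  0.4]
shift tool [-1.000e-04  4.000e-04 -1.004e-01] turn 0.01
```

View pics/wrist8.png

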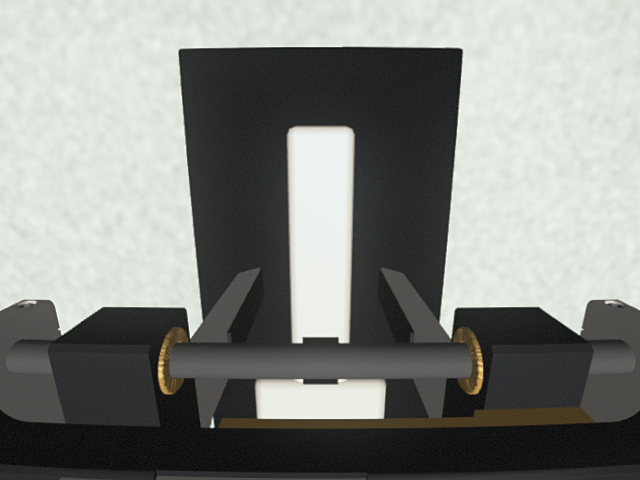

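The fingers are clear of the handle on both sides. The scanner lies straight on the mat (handle end at 320,127). Next I'll rise and move back towards the start side so the top camera can see.

```bash
python3 -m creep '[[0.4,0,0,-0.01,0],[0.4,0,0,-0.03,0],[0.4,0,0,-0.06,0],[0.4,0,0,-0.1,0],[0.5,0,0,-0.15,0],[0.6,0,-0.03,-0.19,0],[0.6,0,-0.07,-0.19,0],[0.6,0,-0.11,-0.19,0],[0.6,0,-0.14,-0.19,0],[0.6,0,-0.14,-0.19,0]]'; python3 - <<'E'
from h import *
togo([0.4689,-0.2623,0.1307],96.2)
for n in ["top","scene"]:
    p=get_image(n); cv2.imwrite(f"pics/{n}9.png",p["pixels"][:,:,::-1])
E
```

```text
clock: 19.05
tool_pos: [0.4831, -0.404, 0.2206]
orientation: [-0.053, 0.999, -0.001, -0.0]
ft_force: [-0.0, 0.0, -0.8]
width: 0.0755
t 19.05 pos [ 0.4831 -0.404   0.2206] toolY yaw 96.04 tilt 0.07 w 0.0755 j [ 0.28  0.47  0.51  1.62 -0.24  1.12  2.52] F [-0.   0.  -0.8]
shift tool [-0.0009  0.1425  0.0898] turn -0.16
```

View pics/top9.png

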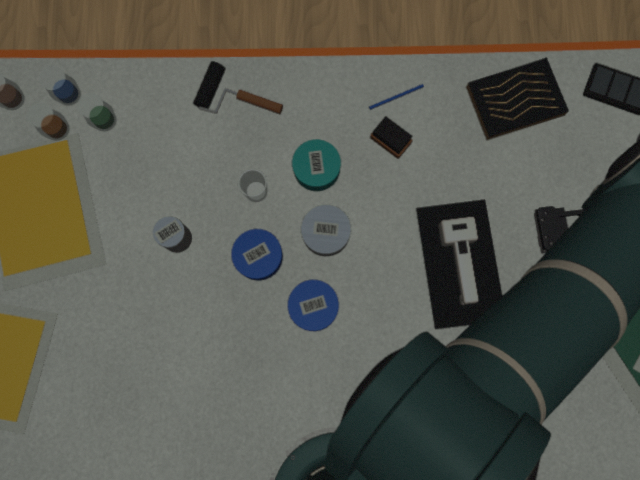

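View pics/scene9.png

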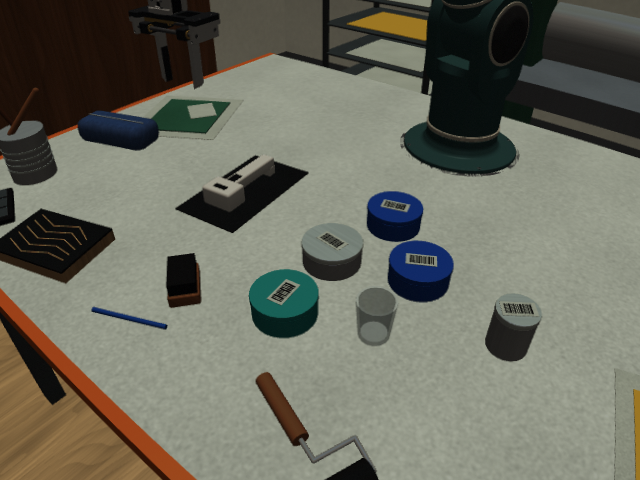

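The top picture shows the scanner lying along the mat, head at (459,230) towards +x and handle end at (469,303). The wide tin (325,230) and tall tin (169,232) have not moved, and the arm is clear.

```bash
python3 - <<'E'
from h import *
a0=cv2.imread("pics/top0.png").astype(int);a1=cv2.imread("pics/top9.png").astype(int)
d=np.abs(a0-a1).max(2); print("diff wide",d[195:265,295:360].max(),"tall",d[210:255,145:195].max())
p=get_image("top")
m=trace(p,"scanner")[0]["pixels"]
c=max(cv2.findContours(m.astype(np.uint8),0,1)[0],key=cv2.contourArea).reshape(-1,2)
print("scanner rect",cv2.minAreaRect(onz(p,c,.046)[:,:2].astype(np.float32)),sense()["joint_vel"])
close_job()
E
```

```text
diff wide 15 tall 15
scanner rect ((0.47295430302619934, -0.26289117336273193), (0.17843562364578247, 0.07672390341758728), 11.037778854370117) [-0.00330944 -0.00091501 -0.00086219 -0.00046302 -0.00162272 -0.00204783
  0.00357312]
the job is handed in; nothing more can be done
```

I scanned the plain steel wide tin's label and laid the scanner back on its mat, then handed the job in at about 19 s of the 51 s allowed. It reports no verdict, so what follows rests on my own measurements.

- **Scan:** I gripped the scanner by its handle and held it still for over 3 s. By the arm's pose, the window was about 31 mm above the label, within about 1–2 mm of its centre. It was level, and square within about 2°.
- **Return:** I set it down gently near the middle of the mat, window down, head at the +x end. The set-down pressed with about 18 N, and I eased that off before letting go. By the arm's pose at release, the scanner lay about 62 mm along the mat and within about 1 mm of its centre line, squared to it.
- **Tins:** the before and after top pictures show only noise at the wide and tall tins, so neither moved. The gripper finished about 0.14 m to the side of the mat and 0.22 m up, touching nothing.

**Checks that disagreed:**
- **Label angle:** the two cameras gave -7.7° and -5.7°. I held at -7.1°.
- **Final scanner angle:** a rough rectangle round the network's outline gave 11° instead of the 6.2° from the arm's pose. That is about 5° off the mat, still inside the 20° limit.
- **Head underside:** in the hover picture it looked a few millimetres higher than my drawn outline, while the top face matched. The hold was still well inside the allowed 12–60 mm.

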